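# Open the keeping box and hold the sample carrier up level

### The job

The sample jars are due for a look: swing the lid of the white keeping box fully up by its handle so that it stays open, then take the carrier inside by its black grip and lift it straight up until its bottom is a few centimetres above the rim of the box. Keep it there over the box, still and level for at least two seconds, with both jars standing in it, and finish the program while still holding it up. Do not tip the carrier on the way, and leave the other things on the worktop where they are.

Things in the scene. Friction and masses are not known exactly. Their poses are not given: they have to be found in the camera images.
- chest: keeping box fixed on the worktop left of the bench scale: white plastic box, outside 150 (x) x 215 (y) x 150 mm high, walls 10 mm, inner floor 12 mm above the worktop, open at the top under its hinged lid. Origin: centre of the underside; x points to its back (hinge side), y to its left, z up. Its front faces the robot, turned by up to 0.22 rad; the wall stands about 0.16 m or more behind its hinge, so keep a hand that is wide fore and aft from going far behind the hinge line
- chest_rim (a point): centre of the box's mouth, 150 mm above the worktop
- lid_hinge (a point): middle of the hinge line, at the top of the box's back wall (75 mm behind the centre, 150 mm up); the line runs along the box's y
- lid (a joint): angle of the grey lid (158 x 219 x 14 mm, 0.3 kg) about the hinge line: 0 shut, grows as its front edge rises, stop at 1.5, just short of upright (1.57); a stiff hinge, it stays where it is left (about 3 to 5 N at the handle moves it). It may stand a little ajar at the start (up to 0.3). Beyond 1.25 counts as fully up
- lid_handle (a point): middle of the bar handle on the lid: a round steel bar 10 mm thick, 54 mm clear between its two posts, along the box's y; with the lid shut it lies 140 mm in front of the hinge line and 56 mm above it, with 37 mm clear between bar and lid; it moves with the lid
- carrier: sample carrier inside the box, standing on its inner floor with up to 20 mm of offset along the box's y and 8 mm along x: steel tray 60 (x) x 150 (y) mm, sides 28 mm high, with an upright in its middle that bears a black grip; about 0.24 to 0.39 kg, loose. Origin: centre of its underside; z up, y along its length
- carrier_grip (a point): centre of the carrier's grip, 118 mm above its underside: a flat-sided black bar 44 mm long along the carrier's x, 14 mm thick along its y and 18 mm high, to be pinched across y; 35 mm of free height below it, over the jars
- jar_tall: closed sample jar, 48 mm across, 72 mm high, standing loose in one end of the carrier, 43 mm from its middle, on the tray's floor 3 mm up; which end varies; under 0.13 kg. Origin: centre of its underside, z up
- jar_short: closed sample jar, 48 mm across, 57 mm high, in the other end of the carrier likewise. Origin: centre of its underside, z up
- beaker: small empty glass beaker, 53 mm across, 71 mm high, on the worktop in front of the scale; leave alone. Origin: underside
- spare_jar: closed sample jar, 48 mm across, 72 mm high, on the worktop outside the box; leave alone. Origin: underside
- stopper: brown rubber stopper, 23 mm across, 28 mm high; leave alone. Origin: underside
- timer: small kitchen-type timer lying flat, 66 x 62 x 21 mm; leave alone. Origin: underside
- tape_roll: roll of paper tape lying flat, 72 mm across, 19 mm high; leave alone. Origin: underside

How it is judged:
On the way, in this order (a step that is already met when the one before it is completed fails the run):
1. the lid stands fully up (beyond 1.25 rad) while the carrier still stands in the box (value of joint lid above 1.25 rad and height (world z) of carrier below 0.03 m), for 0.2 s.
2. the carrier is held above the rim, level and still, for 2 s (height (world z) of carrier above 0.165 m and horizontal distance between carrier_grip and chest_rim below 0.1 m and angle between carrier's own z axis and vertical below 0.12 rad and linear speed of carrier below 0.03 m/s and angular speed of carrier below 0.2 rad/s and contact force between the fingers and carrier above 1 N and contact force between carrier and chest below 0.1 N and value of joint lid above 1.25 rad and horizontal distance between each of jar_tall, jar_short and carrier_grip below 0.075 m and z of jar_tall in the frame of carrier between -0.005 and 0.015 m and angle between each of jar_tall, jar_short's own z axis and vertical below 0.2 rad and z of jar_short in the frame of carrier between -0.005 and 0.015 m), for 2 s.
At the end, for the whole second after the job is handed in: the fingers hold the carrier over the box, its underside at least 15 mm above the rim (z > 0.165) and its middle within 100 mm of the box's, tilted under 0.12 rad, still (under 0.03 m/s and 0.2 rad/s), touching no part of the box; both jars stand upright in it; the lid stands beyond 1.25 rad (all of step 2); the arm keeps its last pose, push and grip.
It fails at once if the carrier is tipped beyond 0.4 rad (angle between carrier's own z axis and vertical above 0.4 rad).
It fails at once if another thing on the worktop is moved more than 30 mm (distance of any of beaker, spare_jar, stopper, timer, tape_roll from where it was at the start of the episode above 0.03 m).
It also fails if it takes over 56 s, if anything falls off the work surface, if the arm or the gripper's body presses on something with over 40 N, if the wrist force passes 120 N, or if a joint passes its speed limit or range.

### The arm

A 7-joint arm with a two-finger parallel gripper is mounted at the origin on a cart in front of the work surface, level with it; the furniture and walls round the work are solid. World frame = base frame: x ahead of the robot, y to its left, z up, the work surface at z = 0. Lengths are in m, angles in rad, forces in N, time in s.
With the tool pointing down it reaches from about 0.4 to 0.85 m from the base axis. Payload 4.5 kg.
Tool frame: the origin (TCP) lies on the centre line of the jaws, within the pads' length; the fingertips stand 17 mm ahead of it and the grasp point (between the pads) lies 2 mm behind it (env.tips_ahead is the distance from the TCP to the fingertips, in m); y points along the fingers, z is the direction in which the jaws open and shut, and the axes are right-handed (so a half turn about y gives the same grasp; the last joint's range is limited). The gripper opens to 85 mm and grips with 20 to 120 N. Pads are 22 mm wide; open, the fingers measure 114 mm over their backs; the gripper's body (76 mm by 85 mm) begins 54 mm behind the grasp point. The pads swing forward as they close: fully open they stand 13 mm farther back than shut.
Start: joints at [-1.111, 0.689, -0.195, 1.565, 0.157, 0.902, -0.215], TCP at [0.258, 0.569, 0.248] pointing down, gripper open.
Joint ranges: [-3.01, 3.01], [-0.46, 2.08], [-1.47, 1.51], [0.13, 2.56], [-1, 4.14], [0.04, 2.09], [-2.66, 2.66]. Speed limits (rad/s): [2.57, 2.57, 3.14, 3.14, 3.14, 3.14, 3.14].

### API

Orientations are given as a rotation vector (axis times angle).
In Python, from cell import env gives the robot as it stands.
- The arm moves only by the tool arm_command, never from a script. Its argument "steps" is a list of rows, each an object of numbers: "dx", "dy", "dz": the shift along the tool's x, y, z in m; "rx", "ry", "rz": the turn, a rotation vector about the tool's x, y, z in degrees. In form: [{"dx": .., "dy": .., "dz": .., "rx": .., "ry": .., "rz": ..}, ...]. A call has exactly 8 rows; each row is the pose to reach, as a shift and turn from the pose commanded when the call began, along the tool's axes at that moment; what a row does not reach only later rows make up. A row lasts 1/12 s, in which the tool goes at most 41.7 mm and 7.16 degrees, less where a joint would pass 70% of its speed; a pose out of reach is approached as far as the arm can. A call with a gripper value outside its range is refused whole. "grip" is the gripper command: -1 is fully open, 1 is shut, values between are in proportion, set as the call begins (left out, the last holds). The fingers move at their own pace and stop on an object; "newtons" is the grip in N (left out, the last holds). Time passes only in rows, so rows that repeat a pose let the fingers close, or fill a call up. It gives the time, the measured TCP pose, the force and the opening at its end, in the units of the state.
- env.observe(): the state, without advancing time (a new reading comes with each control period).
- env.capture(name): name is "scene" or "side" or "wrist"; returns the picture (400x640x3 uint8, red, green, blue); there is no depth.
- env.calibration(name): a dict with "K" (3x3 intrinsics, pixels), "extrinsics" (4x4, takes a point from camera to world coordinates). Camera axes: x right, y up, looking along -z (the intrinsics and any distortion apply to the point x, -y, -z); pixel columns grow to the right and rows downward; lengths in m; the calibration is good to about 2 mm. A picture is of the moment at which its call begins: read the wrist's pose just before it. calibration takes no time and is no camera call; for the wrist camera it gives the pose at the moment of the call.
- env.job_done(): hands the job in, once; it reports no verdict.
The state is a dict: "time_s": time; "joint_positions": joint angles; "joint_velocities": joint speeds; "effort": joint torques, N m; "position": TCP position; "ee_rot": TCP orientation; "wrist_force": force on the tool from outside, world axes, zero at the start; "ft_torque": the same for the moment, N m; "opening": opening from 0.0 (shut) to 1.0 (fully open).
Only numpy, scipy, OpenCV 4.12 (cv2) and the standard library are available. Lean on these libraries where they do the work, as an engineer would, in place of code of your own. Each camera call takes 0.05 s, during which the arm holds its last target.

## Working session

There is one attempt and no reset: what is moved stays moved. The work goes in short steps, Python scripts to look and compute and a tool call to move; the robot and the scene stay as the last step left them, time stands still between calls to the robot, and variables do not carry over. Pictures are saved under pics/ and viewed, and the job is handed in when it is done.

Besides the shell and the picture viewer there is one more tool, called after "Emit:" by a JSON object that holds its "method" and its "body", one argument or row to a line. arm_command: Moves the arm, as the interface text tells. Its arguments: {"type":"object","properties":{"steps":{"type":"array","items":{"type":"object","properties":{"dx":{"type":"number"},"dy":{"type":"number"},"dz":{"type":"number"},"rx":{"type":"number"},"ry":{"type":"number"},"rz":{"type":"number"}}}},"grip":{"type":"number"},"newtons":{"type":"number"}},"required":["steps"]}

```bash
ls; mkdir -p pics
python3 - <<'E'
from cell import env
import cv2
for n in ["scene","side","wrist"]:
    c=env.calibration(n); print(n,c["K"],c["extrinsics"],[k for k in c])
    im=env.capture(n); cv2.imwrite(f"pics/{n}0.png",im[:,:,::-1])
print(env.observe(), env.tips_ahead)
E
```

```text
pics
scene [[493.04184738   0.         324.16904361]
 [  0.         493.04184738 204.03350405]
 [  0.           0.           1.        ]] [[ 0.89123363  0.21682908 -0.39835632 -0.0177347 ]
 [-0.45352425  0.41775996 -0.78726893 -0.99406518]
 [-0.00428548  0.8823048   0.47065898  0.73641685]
 [ 0.          0.          0.          1.        ]] ['K', 'extrinsics']
side [[389.19788237   0.         321.49954854]
 [  0.         389.19788237 201.07322661]
 [  0.           0.           1.        ]] [[ 0.99991468 -0.01133563 -0.00649141  0.50873007]
 [-0.00199478  0.3586075  -0.93348631 -0.93571779]
 [ 0.01290952  0.93341961  0.35855429  0.47836613]
 [ 0.          0.          0.          1.        ]] ['K', 'extrinsics']
wrist [[311.23284087   0.         319.87744115]
 [  0.         311.23284087 201.54604974]
 [  0.           0.           1.        ]] [[ 0.41116373 -0.88083146 -0.23469197  0.19968691]
 [ 0.91156064  0.39694745  0.10719101  0.59557941]
 [-0.00125684 -0.25800902  0.96614169  0.37249801]
 [ 0.          0.          0.          1.        ]] ['K', 'extrinsics']
{'time_s': 0.15, 'joint_positions': array([-1.11118425,  0.68978506, -0.19457893,  1.56609374,  0.15728425,
        0.90246865, -0.21506034]), 'joint_velocities': array([ 3.37661712e-04, -3.75005290e-05,  7.57981099e-04, -1.42017328e-03,
       -4.07946103e-04,  1.51180159e-04, -7.15819816e-05]), 'effort': array([-2.75411308e-03, -5.39934111e+01, -1.26875818e+00, -1.58719414e+01,
        9.28158086e-03,  6.47225897e-03,  3.66542082e-06]), 'position': array([0.25797481, 0.56877319, 0.24767649]), 'ee_rot': array([-1.54623718,  0.33411925, -0.33374384]), 'wrist_force': array([-0.26396775,  0.01580307, -0.38751019]), 'ft_torque': array([ 0.02098571,  0.05812894, -0.01711108]), 'opening': 0.998998970640292} 0.017
```

View pics/scene0.png

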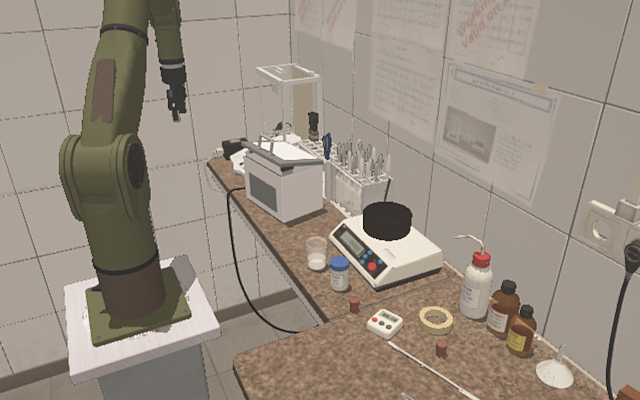

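View pics/side0.png

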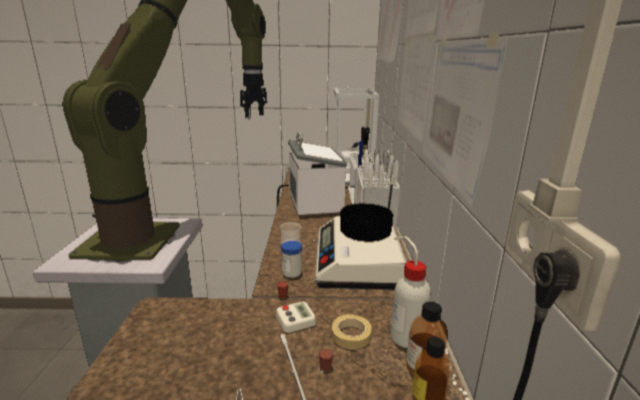

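View pics/wrist0.png

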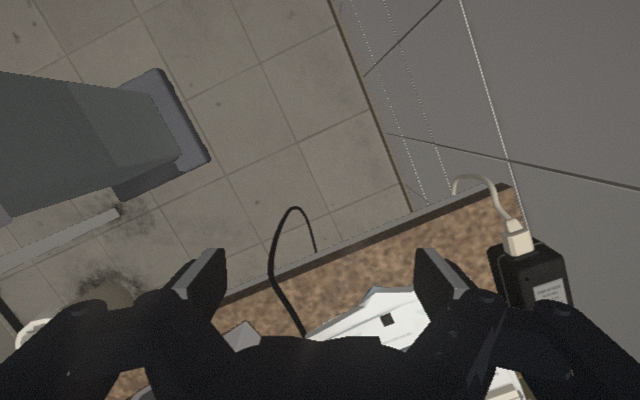

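The box stands in the scene picture near (285,180) and in the side picture near (317,180), with the lid ajar. I'll enlarge both.

Run:
```python
import cv2
a=cv2.imread("pics/scene0.png")[115:235,225:345]; cv2.imwrite("pics/sz.png",cv2.resize(a,None,fx=5,fy=5,interpolation=cv2.INTER_CUBIC))
a=cv2.imread("pics/side0.png")[120:220,270:390]; cv2.imwrite("pics/dz.png",cv2.resize(a,None,fx=6,fy=6,interpolation=cv2.INTER_CUBIC))
```

```text
(no output)
```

View pics/sz.png

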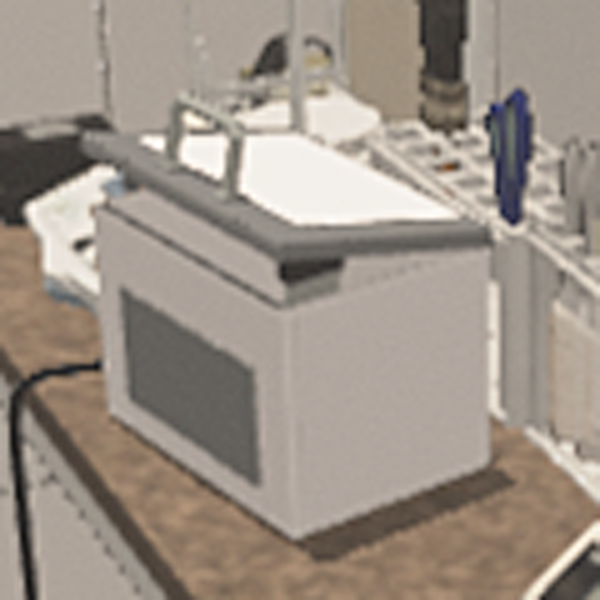

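View pics/dz.png

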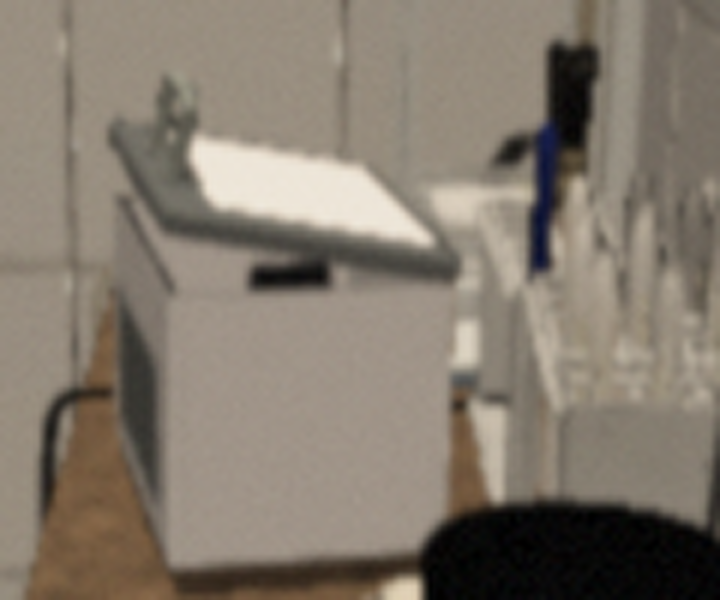

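```bash
cat > h.py <<'E'
import numpy as np, cv2
from scipy.optimize import least_squares
from scipy.spatial.transform import Rotation as R
from cell import env
def proj(P,c):
    E=c["extrinsics"];P=np.atleast_2d(P)
    p=(P-E[:3,3])@E[:3,:3]; p=p*[1,-1,-1]
    q=p@np.array(c["K"]).T; return q[:,:2]/q[:,2:]
def box2w(q,P):
    P=np.atleast_2d(P).astype(float); c,s=np.cos(q[2]),np.sin(q[2])
    return np.stack([q[0]+c*P[:,0]-s*P[:,1],q[1]+s*P[:,0]+c*P[:,1],P[:,2]],1)
def lidpt(d,y,h,a): # d forward of hinge, h above
    return [75-0 -0+0,0,0] if 0 else [0.075-d*np.cos(a)+h*np.sin(a),y,0.150+d*np.sin(a)+h*np.cos(a)]
E
python3 - <<'E'
from h import *
cs,cd=env.calibration("scene"),env.calibration("side")
B=lambda fx,ly,z:[fx*.075,ly*.1075,z]
S=[(B(-1,-1,0),(284.2,223)),(B(-1,1,0),(246.6,197.4)),(B(1,-1,0),(322.6,207.4)),(B(-1,-1,.15),(282,176)),(B(-1,1,.15),(244.6,156))]
D=[(B(-1,-1,0),(298.7,215)),(B(1,-1,0),(345,212.2)),(B(-1,-1,.15),(298.3,168.7)),(B(-1,1,.15),(289.7,153))]
HS=[(.031,(260.6,135.2)),(-.031,(272.7,140.4))]
def f(q):
    r=[]
    for L,c in((S,cs),(D,cd)):
        r.append((proj(box2w(q,[p for p,_ in L]),c)-[u for _,u in L]).ravel())
    r.append((proj(box2w(q,[lidpt(.14,y,.056,q[3]) for y,_ in HS]),cs)-[u for _,u in HS]).ravel())
    r.append((proj(box2w(q,[lidpt(.14,0,.056,q[3])]),cd)-[(299.3,134.3)]).ravel())
    return np.concatenate(r)
s=least_squares(f,[.55,.5,0,.2],loss='soft_l1'); print(s.x); print(f(s.x).round(1).reshape(-1,2))
q=s.x
print("handle",box2w(q,[lidpt(.14,0,.056,q[3])]),"hinge",box2w(q,[[.075,0,.15]]))
T=env.observe(); r=R.from_rotvec(T['ee_rot']).as_matrix(); print(r, T['position'])
E
```

```text
[0.49790542 0.30567287 0.20166068 0.18664152]
[[-0.   0.1]
 [ 0.2 -0.2]
 [ 1.2  0.5]
 [-0.1  1.1]
 [-1.5 -1.5]
 [ 0.   0.1]
 [ 0.1 -0.3]
 [ 0.   0.2]
 [-0.5 -1.2]
 [ 0.1 -0.3]
 [-0.5  0.3]
 [ 0.9  0.3]]
handle [[0.44678551 0.29522193 0.23100582]] hinge [[0.57138557 0.32069511 0.15      ]]
[[ 9.10758795e-01 -5.16008517e-04  4.12938435e-01]
 [-4.12938755e-01 -1.26348495e-03  9.10757920e-01]
 [ 5.17826532e-05 -9.99999069e-01 -1.36380994e-03]] [0.25797481 0.56877319 0.24767649]
```

The fit agrees to about 1 px: box centre (0.498, 0.306), yaw 0.20, lid about 0.19, handle (0.447, 0.295, 0.231). I'll move above the handle with the jaws opening along the box's x.

Emit:
{"method": "arm_command", "body": {
  "steps": [
    {"dx": 0.035, "dy": -0.02, "dz": -0.021, "ry": 6.7},
    {"dx": 0.071, "dy": -0.04, "dz": -0.043, "ry": 13.5},
    {"dx": 0.107, "dy": -0.06, "dz": -0.064, "ry": 20},
    {"dx": 0.143, "dy": -0.075, "dz": -0.086, "ry": 27},
    {"dx": 0.178, "dy": -0.082, "dz": -0.107, "ry": 33.7},
    {"dx": 0.214, "dy": -0.082, "dz": -0.129, "ry": 40},
    {"dx": 0.25, "dy": -0.082, "dz": -0.15, "ry": 47},
    {"dx": 0.285, "dy": -0.082, "dz": -0.171, "ry": 54}
  ],
  "grip": -1,
  "newtons": 30
}}

```text
$.steps[0]: bad value
```

```bash
cat > look.py <<'E'
import sys
from h import *
def state():
    o=env.observe(); r=R.from_rotvec(o['ee_rot']).as_matrix()
    print("t",o['time_s'],"p",o['position'].round(4),"open",round(o['opening'],3),"F",o['wrist_force'].round(1),"T",o['ft_torque'].round(2)); print(r.round(3)); print("q",o['joint_positions'].round(2))
    return o,r
if __name__=="__main__":
    state()
    for n in sys.argv[2:]:
        c=env.calibration(n); im=env.capture(n); cv2.imwrite(f"pics/{n}{sys.argv[1]}.png",im[:,:,::-1]); np.save(f"pics/{n}{sys.argv[1]}.npy",c,allow_pickle=True)
E
python3 look.py 1 wrist
```

```text
t 0.15 p [0.258  0.5688 0.2477] open 0.999 F [-0.3  0.  -0.4] T [ 0.02  0.06 -0.02]
[[ 0.911 -0.001  0.413]
 [-0.413 -0.001  0.911]
 [ 0.    -1.    -0.001]]
q [-1.11  0.69 -0.19  1.57  0.16  0.9  -0.22]
```

View pics/wrist1.png

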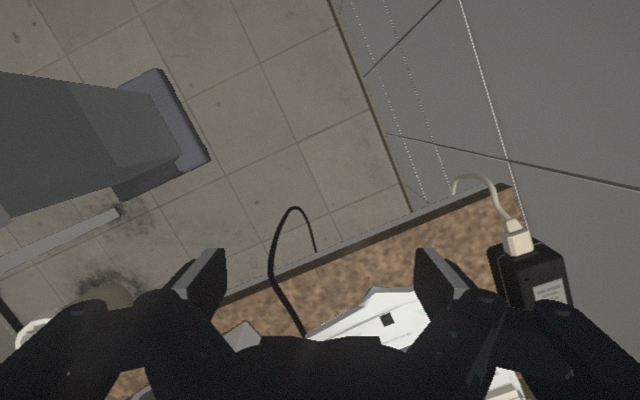

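All six keys are needed, so I'll resend with them.

Emit:
{"method": "arm_command", "body": {
  "steps": [
    {"dx": 0.035, "dy": -0.02, "dz": -0.021, "rx": 0, "ry": 6.7, "rz": 0},
    {"dx": 0.071, "dy": -0.04, "dz": -0.043, "rx": 0, "ry": 13.5, "rz": 0},
    {"dx": 0.107, "dy": -0.06, "dz": -0.064, "rx": 0, "ry": 20, "rz": 0},
    {"dx": 0.143, "dy": -0.075, "dz": -0.086, "rx": 0, "ry": 27, "rz": 0},
    {"dx": 0.178, "dy": -0.082, "dz": -0.107, "rx": 0, "ry": 33.7, "rz": 0},
    {"dx": 0.214, "dy": -0.082, "dz": -0.129, "rx": 0, "ry": 40, "rz": 0},
    {"dx": 0.25, "dy": -0.082, "dz": -0.15, "rx": 0, "ry": 47, "rz": 0},
    {"dx": 0.285, "dy": -0.082, "dz": -0.171, "rx": 0, "ry": 54, "rz": 0}
  ],
  "grip": -1,
  "newtons": 30
}}

```text
time_s: 0.87
position: [0.4392, 0.3067, 0.3308]
ee_rot: [-1.295, 1.063, -1.063]
wrist_force: [1.4, 0.6, -0.2]
opening: 0.998
```

```bash
python3 look.py 2 wrist scene
```

```text
t 0.8667 p [0.4392 0.3067 0.3308] open 0.998 F [ 1.4  0.6 -0.2] T [ 0.01 -0.03 -0.  ]
[[ 0.196  0.001  0.981]
 [-0.981  0.001  0.196]
 [-0.001 -1.     0.001]]
q [-0.73  0.47  0.06  1.73 -0.03  0.94 -0.46]
```

View pics/wrist2.png

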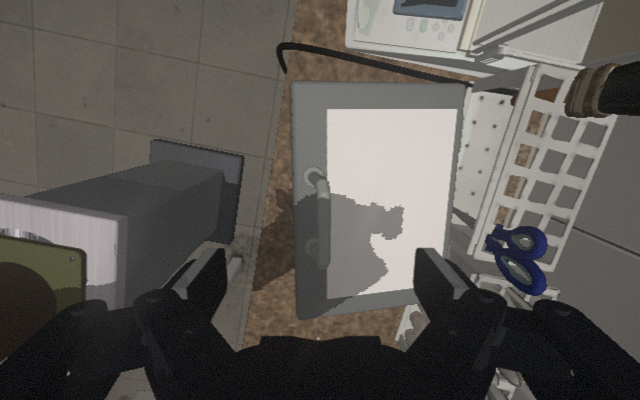

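View pics/scene2.png

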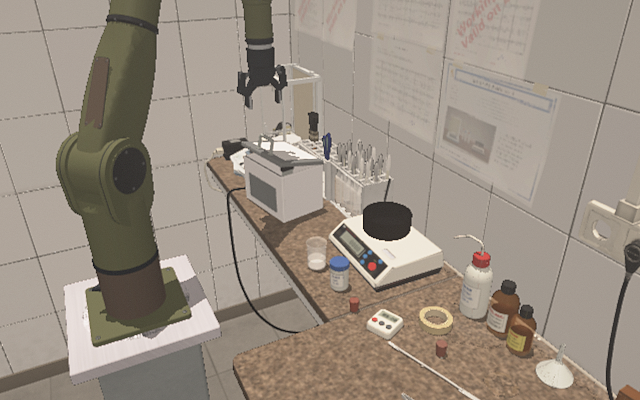

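The wrist picture shows the bar running from (321,172) to (325,268), with lid corners at (292,83), (471,83) and (300,318). I'll check this against the fit.

Run:
```python
from h import *
c=env.calibration("wrist"); c1=np.load("pics/wrist2.npy",allow_pickle=True).item()
print(c["extrinsics"][:3,3],c1["extrinsics"][:3,3], env.observe()['position'])
def ray(u,v,z,c):
    K=np.array(c["K"]);d=np.array([(u-K[0,2])/K[0,0],-(v-K[1,2])/K[1,1],-1]);E=c["extrinsics"];w=E[:3,:3]@d
    return E[:3,3]+w*(z-E[2,3])/w[2]
for u,v in((321,174),(325,265)): print(ray(u,v,.231,c1),)
q=[.4979,.3057,.2017,.1866]
print(proj(box2w(q,[lidpt(.14,y,.056,q[3]) for y in(.027,-.027)]+[lidpt(d,y,h,q[3]) for h in(0,.014) for d,y in((.158,.1095),(0,.1095),(.158,-.1095))]),c1).round(0))
```

```text
[0.43166117 0.36447961 0.45517053] [0.42721932 0.37017647 0.45577592] [0.44330078 0.30008218 0.33060936]
[0.43602318 0.33226303 0.231     ]
[0.45354548 0.26165049 0.231     ]
[[325. 189.]
 [325. 257.]
 [291.  79.]
 [462.  82.]
 [296. 310.]
 [292.  77.]
 [471.  81.]
 [298. 318.]]
```

The predictions agree within about 3 mm. Next I'll descend over the bar and close on it.

Emit:
{"method": "arm_command", "body": {
  "steps": [
    {"dx": 0, "dy": 0.012, "dz": 0, "rx": 0, "ry": 0, "rz": 0},
    {"dx": 0, "dy": 0.03, "dz": 0, "rx": 0, "ry": 0, "rz": 0},
    {"dx": 0, "dy": 0.05, "dz": 0, "rx": 0, "ry": 0, "rz": 0},
    {"dx": 0, "dy": 0.07, "dz": 0, "rx": 0, "ry": 0, "rz": 0},
    {"dx": 0, "dy": 0.088, "dz": 0, "rx": 0, "ry": 0, "rz": 0},
    {"dx": 0, "dy": 0.1, "dz": 0, "rx": 0, "ry": 0, "rz": 0},
    {"dx": 0, "dy": 0.1, "dz": 0, "rx": 0, "ry": 0, "rz": 0},
    {"dx": 0, "dy": 0.1, "dz": 0, "rx": 0, "ry": 0, "rz": 0}
  ]
}}

```text
time_s: 1.63
position: [0.438, 0.3084, 0.2299]
ee_rot: [-1.3, 1.059, -1.058]
wrist_force: [-0.3, 0.0, -0.0]
opening: 0.999
```

Emit:
{"method": "arm_command", "body": {
  "steps": [
    {"dx": 0, "dy": 0, "dz": 0, "rx": 0, "ry": 0, "rz": 0},
    {"dx": 0, "dy": 0, "dz": 0, "rx": 0, "ry": 0, "rz": 0},
    {"dx": 0, "dy": 0, "dz": 0, "rx": 0, "ry": 0, "rz": 0},
    {"dx": 0, "dy": 0, "dz": 0, "rx": 0, "ry": 0, "rz": 0},
    {"dx": 0, "dy": 0, "dz": 0, "rx": 0, "ry": 0, "rz": 0},
    {"dx": 0, "dy": 0, "dz": 0, "rx": 0, "ry": 0, "rz": 0},
    {"dx": 0, "dy": 0, "dz": 0, "rx": 0, "ry": 0, "rz": 0},
    {"dx": 0, "dy": 0, "dz": 0, "rx": 0, "ry": 0, "rz": 0}
  ],
  "grip": 1,
  "newtons": 30
}}

```text
time_s: 2.3
position: [0.4413, 0.3091, 0.2307]
ee_rot: [-1.292, 1.056, -1.061]
wrist_force: [6.2, 1.2, -3.8]
opening: 0.105
```

```bash
python3 look.py 3 wrist side
python3 - <<'E'
import numpy as np
# TCP arc in box frame, relative to the start, tool down: back (box x -> tool z) and up (-> -tool y)
d,h=.14,.056
P=lambda a:np.array([-d*np.cos(a)+h*np.sin(a), d*np.sin(a)+h*np.cos(a)])
p0=P(.187)
for a in np.arange(.187,1.5,.08): print(round(a,3),(P(a)-p0).round(4))
for a in(1.42,1.46,1.48,1.5): print(a,(P(a)-p0).round(4))
E
```

```text
t 2.3 p [0.4413 0.3091 0.2307] open 0.105 F [ 6.2  1.2 -3.8] T [ 0.26 -1.18  0.06]
[[ 0.201  0.006  0.98 ]
 [-0.98   0.003  0.201]
 [-0.001 -1.     0.006]]
q [-0.72  0.6   0.04  1.86 -0.04  0.68 -0.46]
0.187 [0. 0.]
0.267 [0.0069 0.0099]
0.347 [0.0145 0.0192]
0.427 [0.0229 0.0279]
0.507 [0.032  0.0359]
0.587 [0.0416 0.0431]
0.667 [0.0518 0.0496]
0.747 [0.0625 0.0552]
0.827 [0.0736 0.0599]
0.907 [0.085  0.0637]
0.987 [0.0967 0.0666]
1.067 [0.1086 0.0686]
1.147 [0.1206 0.0696]
1.227 [0.1327 0.0696]
1.307 [0.1447 0.0687]
1.387 [0.1566 0.0668]
1.467 [0.1683 0.064 ]
1.42 [0.1615 0.0658]
1.46 [0.1673 0.0643]
1.48 [0.1702 0.0634]
1.5 [0.1731 0.0626]
```

View pics/wrist3.png

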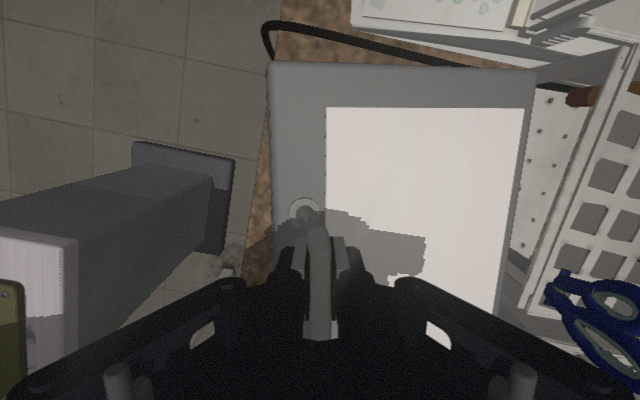

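The bar is between the pads (opening 0.105, about 9 mm), but the pads sit about 13 mm off toward one post. I'll re-centre along the bar with the jaws partly open, then close again.

Emit:
{"method": "arm_command", "body": {
  "steps": [
    {"dx": 0, "dy": 0, "dz": 0, "rx": 0, "ry": 0, "rz": 0},
    {"dx": 0, "dy": 0, "dz": 0, "rx": 0, "ry": 0, "rz": 0},
    {"dx": 0.004, "dy": 0, "dz": 0.003, "rx": 0, "ry": 0, "rz": 0},
    {"dx": 0.009, "dy": 0, "dz": 0.005, "rx": 0, "ry": 0, "rz": 0},
    {"dx": 0.013, "dy": 0, "dz": 0.006, "rx": 0, "ry": 0, "rz": 0},
    {"dx": 0.013, "dy": 0, "dz": 0.006, "rx": 0, "ry": 0, "rz": 0},
    {"dx": 0.013, "dy": 0, "dz": 0.006, "rx": 0, "ry": 0, "rz": 0},
    {"dx": 0.013, "dy": 0, "dz": 0.006, "rx": 0, "ry": 0, "rz": 0}
  ],
  "grip": 0.4
}}

```text
time_s: 3.07
position: [0.4467, 0.2968, 0.2302]
ee_rot: [-1.298, 1.059, -1.059]
wrist_force: [0.1, -0.0, -0.0]
opening: 0.3
```

Emit:
{"method": "arm_command", "body": {
  "steps": [
    {"dx": 0, "dy": 0, "dz": 0, "rx": 0, "ry": 0, "rz": 0},
    {"dx": 0, "dy": 0, "dz": 0, "rx": 0, "ry": 0, "rz": 0},
    {"dx": 0, "dy": 0, "dz": 0, "rx": 0, "ry": 0, "rz": 0},
    {"dx": 0, "dy": 0, "dz": 0, "rx": 0, "ry": 0, "rz": 0},
    {"dx": 0, "dy": 0, "dz": 0, "rx": 0, "ry": 0, "rz": 0},
    {"dx": 0, "dy": 0, "dz": 0, "rx": 0, "ry": 0, "rz": 0},
    {"dx": 0, "dy": 0, "dz": 0, "rx": 0, "ry": 0, "rz": 0},
    {"dx": 0, "dy": 0, "dz": 0, "rx": 0, "ry": 0, "rz": 0}
  ],
  "grip": 1,
  "newtons": 30
}}

```text
time_s: 3.73
position: [0.4438, 0.2964, 0.2298]
ee_rot: [-1.304, 1.061, -1.056]
wrist_force: [-4.1, -1.2, 3.9]
opening: 0.104
```

```bash
python3 look.py 4
```

```text
t 3.7333 p [0.4438 0.2964 0.2298] open 0.104 F [-4.1 -1.2  3.9] T [-0.21  1.16 -0.  ]
[[ 0.202 -0.006  0.979]
 [-0.979 -0.002  0.202]
 [ 0.001 -1.    -0.006]]
q [-0.7   0.6   0.04  1.86 -0.04  0.69 -0.43]
```

Centred. Next is the first part of the arc, with the tool held vertical.

Emit:
{"method": "arm_command", "body": {
  "steps": [
    {"dx": 0, "dy": -0.006, "dz": 0.002, "rx": 0, "ry": 0, "rz": 0},
    {"dx": 0, "dy": -0.013, "dz": 0.007, "rx": 0, "ry": 0, "rz": 0},
    {"dx": 0, "dy": -0.02, "dz": 0.013, "rx": 0, "ry": 0, "rz": 0},
    {"dx": 0, "dy": -0.028, "dz": 0.02, "rx": 0, "ry": 0, "rz": 0},
    {"dx": 0, "dy": -0.036, "dz": 0.029, "rx": 0, "ry": 0, "rz": 0},
    {"dx": 0, "dy": -0.043, "dz": 0.039, "rx": 0, "ry": 0, "rz": 0},
    {"dx": 0, "dy": -0.05, "dz": 0.049, "rx": 0, "ry": 0, "rz": 0},
    {"dx": 0, "dy": -0.05, "dz": 0.049, "rx": 0, "ry": 0, "rz": 0}
  ]
}}

```text
time_s: 4.4
position: [0.496, 0.3072, 0.2809]
ee_rot: [-1.297, 1.059, -1.059]
wrist_force: [-0.5, 0.9, 2.0]
opening: 0.101
```

```bash
python3 look.py 5 side
```

```text
t 4.4 p [0.496  0.3072 0.2809] open 0.101 F [-0.5  0.9  2. ] T [-0.01  0.2   0.04]
[[ 0.201  0.001  0.98 ]
 [-0.98   0.001  0.201]
 [-0.001 -1.     0.001]]
q [-0.66  0.59  0.05  1.66 -0.03  0.89 -0.4 ]
```

View pics/side5.png

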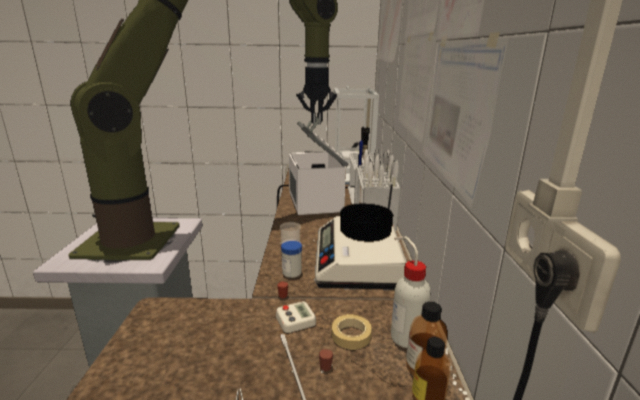

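The lid is following; in the side picture it stands about 0.67 at (325,140). I'll continue the arc.

Emit:
{"method": "arm_command", "body": {
  "steps": [
    {"dx": 0, "dy": -0.004, "dz": 0.007, "rx": 0, "ry": 0, "rz": 0},
    {"dx": 0, "dy": -0.008, "dz": 0.016, "rx": 0, "ry": 0, "rz": 0},
    {"dx": 0, "dy": -0.012, "dz": 0.026, "rx": 0, "ry": 0, "rz": 0},
    {"dx": 0, "dy": -0.015, "dz": 0.037, "rx": 0, "ry": 0, "rz": 0},
    {"dx": 0, "dy": -0.018, "dz": 0.049, "rx": 0, "ry": 0, "rz": 0},
    {"dx": 0, "dy": -0.02, "dz": 0.061, "rx": 0, "ry": 0, "rz": 0},
    {"dx": 0, "dy": -0.02, "dz": 0.072, "rx": 0, "ry": 0, "rz": 0},
    {"dx": 0, "dy": -0.02, "dz": 0.081, "rx": 0, "ry": 0, "rz": 0}
  ]
}}

```text
time_s: 5.12
position: [0.5732, 0.3231, 0.3006]
ee_rot: [-1.3, 1.06, -1.057]
wrist_force: [-3.9, -1.6, 2.9]
opening: 0.104
```

```bash
python3 look.py 6
```

```text
t 5.1167 p [0.5732 0.3231 0.3006] open 0.104 F [-3.9 -1.6  2.9] T [-0.18  1.06 -0.  ]
[[ 0.202 -0.002  0.979]
 [-0.979 -0.     0.202]
 [-0.    -1.    -0.002]]
q [-0.61  0.68  0.05  1.4  -0.04  1.07 -0.35]
```

Emit:
{"method": "arm_command", "body": {
  "steps": [
    {"dx": 0, "dy": 0, "dz": 0.008, "rx": 0, "ry": 0, "rz": 0},
    {"dx": 0, "dy": 0.001, "dz": 0.016, "rx": 0, "ry": 0, "rz": 0},
    {"dx": 0, "dy": 0.002, "dz": 0.023, "rx": 0, "ry": 0, "rz": 0},
    {"dx": 0, "dy": 0.003, "dz": 0.029, "rx": 0, "ry": 0, "rz": 0},
    {"dx": 0, "dy": 0.005, "dz": 0.035, "rx": 0, "ry": 0, "rz": 0},
    {"dx": 0, "dy": 0.006, "dz": 0.04, "rx": 0, "ry": 0, "rz": 0},
    {"dx": 0, "dy": 0.006, "dz": 0.04, "rx": 0, "ry": 0, "rz": 0},
    {"dx": 0, "dy": 0.006, "dz": 0.04, "rx": 0, "ry": 0, "rz": 0}
  ]
}}

```text
time_s: 5.78
position: [0.6118, 0.331, 0.2941]
ee_rot: [-1.302, 1.061, -1.057]
wrist_force: [-7.3, -1.2, 5.9]
opening: 0.104
```

```bash
python3 look.py 7 side scene wrist
```

```text
t 5.7833 p [0.6118 0.331  0.2941] open 0.104 F [-7.3 -1.2  5.9] T [-0.32  1.61  0.  ]
[[ 0.202 -0.004  0.979]
 [-0.979 -0.001  0.202]
 [-0.    -1.    -0.004]]
q [-0.59  0.75  0.05  1.27 -0.04  1.13 -0.33]
```

View pics/side7.png

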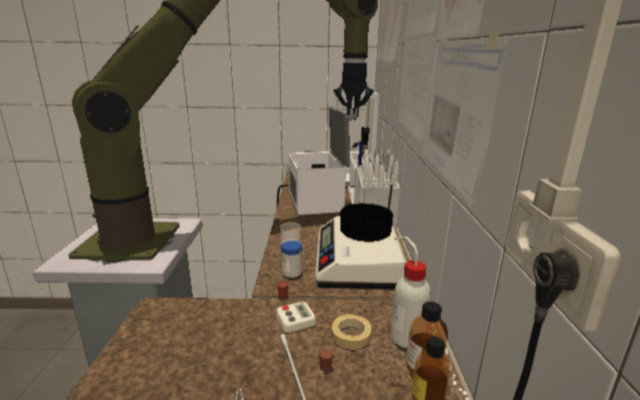

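View pics/wrist7.png

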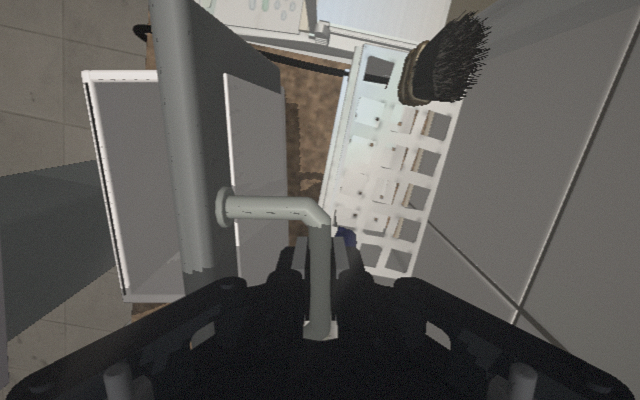

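View pics/scene7.png

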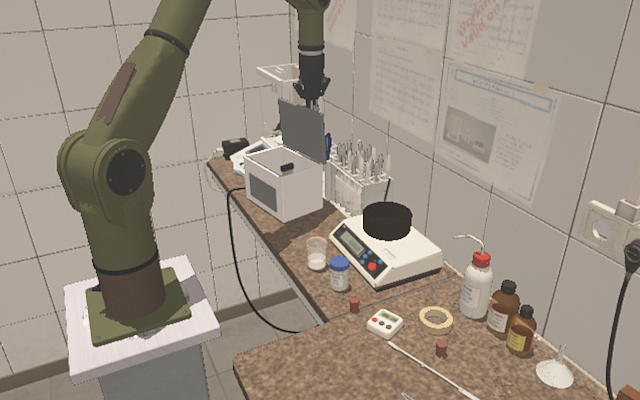

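The lid stands nearly upright at about 1.47: its face is vertical at (340,130) in the side picture. I'll open the jaws only partly and rise off the bar.

Emit:
{"method": "arm_command", "body": {
  "steps": [
    {"dx": 0, "dy": 0, "dz": 0, "rx": 0, "ry": 0, "rz": 0},
    {"dx": 0, "dy": 0, "dz": 0, "rx": 0, "ry": 0, "rz": 0},
    {"dx": 0, "dy": 0, "dz": 0, "rx": 0, "ry": 0, "rz": 0},
    {"dx": 0, "dy": -0.01, "dz": 0, "rx": 0, "ry": 0, "rz": 0},
    {"dx": 0, "dy": -0.03, "dz": 0, "rx": 0, "ry": 0, "rz": 0},
    {"dx": 0, "dy": -0.055, "dz": 0, "rx": 0, "ry": 0, "rz": 0},
    {"dx": 0, "dy": -0.08, "dz": 0, "rx": 0, "ry": 0, "rz": 0},
    {"dx": 0, "dy": -0.1, "dz": 0, "rx": 0, "ry": 0, "rz": 0}
  ],
  "grip": 0.4
}}

```text
time_s: 6.6
position: [0.6143, 0.331, 0.3972]
ee_rot: [-1.295, 1.057, -1.06]
wrist_force: [0.5, 0.1, 0.4]
opening: 0.299
```

```bash
python3 look.py 8 side scene
python3 - <<'E'
import cv2
a=cv2.imread("pics/scene8.png")[75:235,225:345]; cv2.imwrite("pics/sz8.png",cv2.resize(a,None,fx=4,fy=4,interpolation=cv2.INTER_CUBIC))
a=cv2.imread("pics/side8.png")[90:220,270:390]; cv2.imwrite("pics/dz8.png",cv2.resize(a,None,fx=4,fy=4,interpolation=cv2.INTER_CUBIC))
E
```

```text
t 6.6 p [0.6143 0.331  0.3972] open 0.299 F [0.5 0.1 0.4] T [ 0.01 -0.07 -0.04]
[[ 0.201  0.003  0.98 ]
 [-0.98   0.001  0.201]
 [-0.001 -1.     0.004]]
q [-0.59  0.69  0.06  1.09 -0.04  1.36 -0.33]
```

View pics/sz8.png

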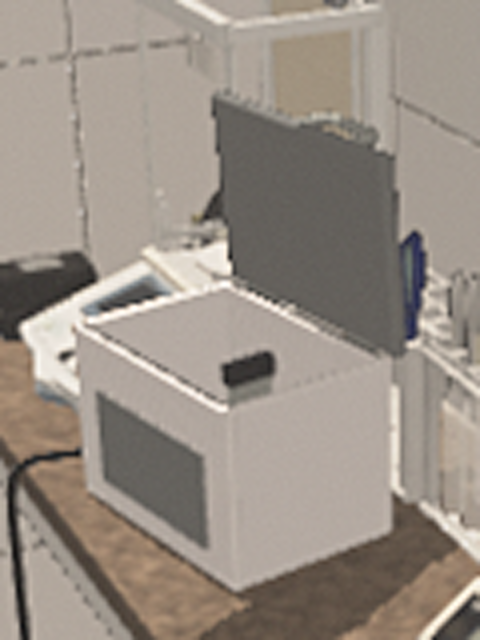

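View pics/dz8.png

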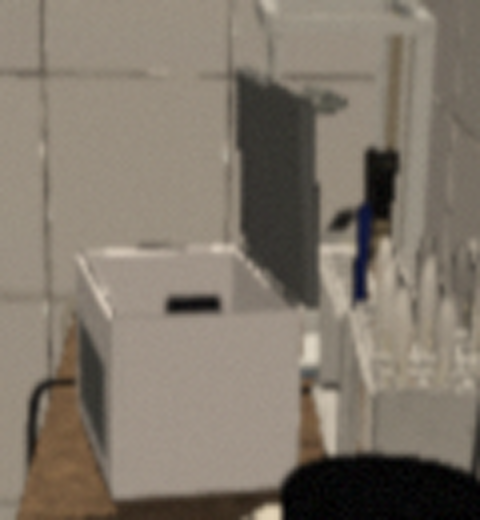

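The lid stays up without help. The black grip shows at about scene (287,167.5) and side (318,166).

Run:
```python
from h import *
def ray(u,v,z,c):
    K=np.array(c["K"]);d=np.array([(u-K[0,2])/K[0,0],-(v-K[1,2])/K[1,1],-1]);E=c["extrinsics"];w=E[:3,:3]@d
    return E[:3,3]+w*(z-E[2,3])/w[2]
s=ray(287,167.3,.132,env.calibration("scene")); d=ray(318.3,166,.138,env.calibration("side")); print(s,d)
q=[.4979,.3057,.2017]
for p in(s,d):
    v=p[:2]-q[:2]; print("box frame",np.cos(.2017)*v[0]+np.sin(.2017)*v[1],-np.sin(.2017)*v[0]+np.cos(.2017)*v[1])
```

```text
[0.50111758 0.27957503 0.132     ] [0.50532039 0.26165851 0.138     ]
box frame -0.002081394142205555 -0.026239945135360807
box frame -0.0015531019033979332 -0.044635216246954094
```

Emit:
{"method": "arm_command", "body": {
  "steps": [
    {"dx": 0.002, "dy": 0, "dz": -0.01, "rx": 0, "ry": -6.5, "rz": 0},
    {"dx": 0.005, "dy": 0, "dz": -0.025, "rx": 0, "ry": -13, "rz": 0},
    {"dx": 0.008, "dy": 0, "dz": -0.042, "rx": 0, "ry": -20, "rz": 0},
    {"dx": 0.011, "dy": 0, "dz": -0.06, "rx": 0, "ry": -26.5, "rz": 0},
    {"dx": 0.014, "dy": 0, "dz": -0.078, "rx": 0, "ry": -33, "rz": 0},
    {"dx": 0.017, "dy": 0, "dz": -0.095, "rx": 0, "ry": -40, "rz": 0},
    {"dx": 0.02, "dy": 0, "dz": -0.11, "rx": 0, "ry": -46.5, "rz": 0},
    {"dx": 0.022, "dy": 0, "dz": -0.121, "rx": 0, "ry": -53, "rz": 0}
  ],
  "grip": -1
}}

```text
time_s: 7.37
position: [0.4981, 0.2843, 0.3941]
ee_rot: [-1.544, 0.343, -0.343]
wrist_force: [-0.8, 0.1, -1.0]
opening: 0.997
```

Emit:
{"method": "arm_command", "body": {
  "steps": [
    {"dx": 0, "dy": 0, "dz": 0, "rx": 0, "ry": -6.5, "rz": 0},
    {"dx": 0, "dy": 0.01, "dz": 0, "rx": 0, "ry": -13, "rz": 0},
    {"dx": 0, "dy": 0.02, "dz": 0, "rx": 0, "ry": -20, "rz": 0},
    {"dx": 0, "dy": 0.03, "dz": 0, "rx": 0, "ry": -26.5, "rz": 0},
    {"dx": 0, "dy": 0.04, "dz": 0, "rx": 0, "ry": -33, "rz": 0},
    {"dx": 0, "dy": 0.05, "dz": 0, "rx": 0, "ry": -37, "rz": 0},
    {"dx": 0, "dy": 0.05, "dz": 0, "rx": 0, "ry": -37, "rz": 0},
    {"dx": 0, "dy": 0.05, "dz": 0, "rx": 0, "ry": -37, "rz": 0}
  ]
}}

```text
time_s: 8.03
position: [0.4992, 0.2847, 0.3438]
ee_rot: [-1.566, -0.156, 0.158]
wrist_force: [-0.0, -0.3, 0.5]
opening: 0.999
```

```bash
python3 look.py 9 wrist
```

```text
t 8.0333 p [0.4992 0.2847 0.3438] open 0.999 F [-0.  -0.3  0.5] T [-0.03  0.    0.02]
[[ 0.98  -0.001 -0.199]
 [ 0.199 -0.001  0.98 ]
 [-0.001 -1.    -0.   ]]
q [-0.38  0.53 -0.36  1.58  0.2   1.06  0.97]
```

View pics/wrist9.png

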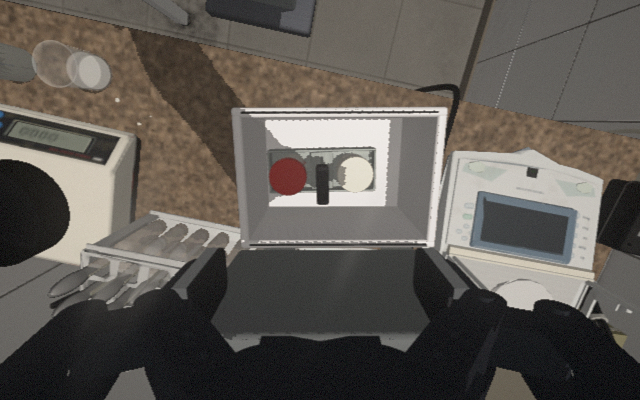

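The wrist picture shows the box mouth with red jar (288,176), pale jar (355,173) and the black grip at about (322,184). I'll measure it in an enlarged crop.

Run:
```python
from h import *
a=cv2.imread("pics/wrist9.png")[95:255,225:455]; cv2.imwrite("pics/wz9.png",cv2.resize(a,None,fx=3.4,fy=3.4,interpolation=cv2.INTER_CUBIC))
c=np.load("pics/wrist9.npy",allow_pickle=True).item()
g=cv2.cvtColor(cv2.imread("pics/wrist9.png"),cv2.COLOR_BGR2GRAY); roi=(g<45).astype(np.uint8); roi[:150]=0;roi[215:]=0;roi[:,:305]=0;roi[:,340:]=0
n,l,st,ce=cv2.connectedComponentsWithStats(roi); print(st,ce)
q=[.4979,.3057,.2017]
for bx in(-.008,0,.008):
  for by in(-.02,-.0,):
    pts=[[bx+sx*.022,by+sy*.007,z] for z in(.139,.121) for sx in(-1,1) for sy in(-1,1)]
    print(bx,by,proj(box2w(q,pts),c).round(0).tolist())
print(proj(box2w(q,[[sx*.075,sy*.1075,.15] for sx in(-1,1) for sy in(-1,1)]),c).round(0).tolist())
```

```text
[[     0      0    640    400 255915]
 [   319    165      2      1      2]
 [   325    165      1      1      1]
 [   317    172      1      1      1]
 [   320    173      1      1      1]
 [   317    177      1      1      1]
 [   320    176      2      2      3]
 [   318    179      1      2      2]
 [   321    179      1      1      1]
 [   322    181      2      2      2]
 [   320    182      1      1      1]
 [   326    182      1      1      1]
 [   317    184      1      1      1]
 [   319    185      3      3      5]
 [   321    185      3      1      3]
 [   327    186      1      1      1]
 [   317    189      1      1      1]
 [   318    189     10     15     53]
 [   325    189      1      1      1]
 [   327    190      1      1      1]
 [   321    192      1      1      1]
 [   323    203      2      1      2]] [[319.4994041  199.50277631]
 [319.5        165.        ]
 [325.         165.        ]
 [317.         172.        ]
 [320.         173.        ]
 [317.         177.        ]
 [320.66666667 176.33333333]
 [318.         179.5       ]
 [321.         179.        ]
 [
[... 577 characters left out ...]
, [346.0, 196.0], [333.0, 153.0], [345.0, 153.0], [332.0, 192.0], [344.0, 192.0]]
0 -0.02 [[314.0, 163.0], [327.0, 163.0], [314.0, 203.0], [327.0, 203.0], [315.0, 160.0], [327.0, 160.0], [315.0, 199.0], [327.0, 199.0]]
0 -0.0 [[333.0, 163.0], [346.0, 163.0], [333.0, 203.0], [345.0, 203.0], [332.0, 160.0], [345.0, 160.0], [332.0, 199.0], [344.0, 199.0]]
0.008 -0.02 [[314.0, 170.0], [327.0, 170.0], [315.0, 210.0], [327.0, 210.0], [315.0, 168.0], [327.0, 168.0], [315.0, 205.0], [327.0, 205.0]]
0.008 -0.0 [[333.0, 170.0], [346.0, 170.0], [333.0, 210.0], [345.0, 210.0], [332.0, 168.0], [345.0, 168.0], [332.0, 205.0], [344.0, 205.0]]
[[232.0, 110.0], [451.0, 110.0], [242.0, 251.0], [436.0, 252.0]]
```

View pics/wz9.png

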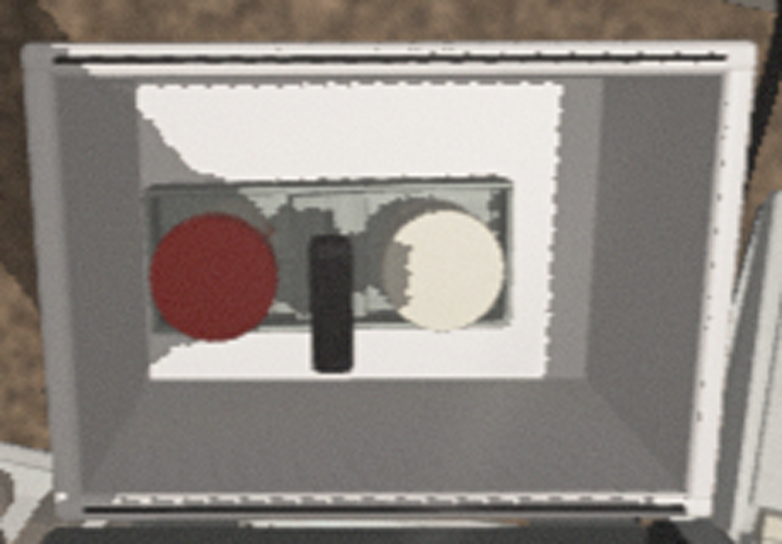

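Grip at box frame (+0.002, -0.018), i.e. world (0.503, 0.2885), which is within the allowed offsets. I'll go down in two parts.

Emit:
{"method": "arm_command", "body": {
  "steps": [
    {"dx": 0.001, "dy": 0.012, "dz": 0.001, "rx": 0, "ry": 0, "rz": 0},
    {"dx": 0.003, "dy": 0.03, "dz": 0.002, "rx": 0, "ry": 0, "rz": 0},
    {"dx": 0.005, "dy": 0.055, "dz": 0.003, "rx": 0, "ry": 0, "rz": 0},
    {"dx": 0.005, "dy": 0.08, "dz": 0.003, "rx": 0, "ry": 0, "rz": 0},
    {"dx": 0.005, "dy": 0.105, "dz": 0.003, "rx": 0, "ry": 0, "rz": 0},
    {"dx": 0.005, "dy": 0.125, "dz": 0.003, "rx": 0, "ry": 0, "rz": 0},
    {"dx": 0.005, "dy": 0.14, "dz": 0.003, "rx": 0, "ry": 0, "rz": 0},
    {"dx": 0.005, "dy": 0.14, "dz": 0.003, "rx": 0, "ry": 0, "rz": 0}
  ]
}}

```text
time_s: 8.75
position: [0.5025, 0.2882, 0.202]
ee_rot: [-1.568, -0.155, 0.161]
wrist_force: [-0.3, -0.2, -0.0]
opening: 0.996
```

```bash
python3 look.py 10 wrist side
```

```text
t 8.75 p [0.5025 0.2882 0.202 ] open 0.996 F [-0.3 -0.2 -0. ] T [-0.06  0.02  0.01]
[[ 0.98  -0.003 -0.2  ]
 [ 0.2   -0.003  0.98 ]
 [-0.004 -1.    -0.002]]
q [-0.42  0.7  -0.31  1.75  0.29  0.75  0.89]
```

View pics/wrist10.png

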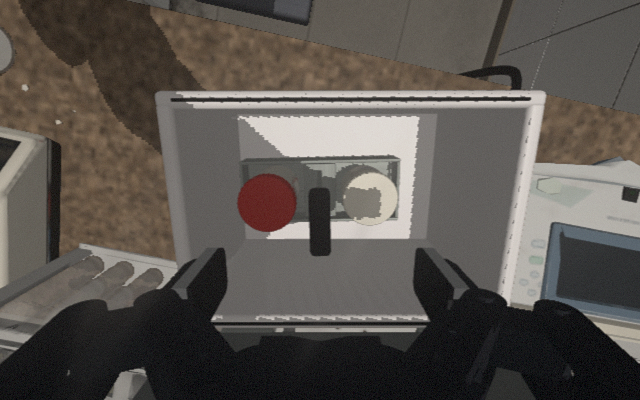

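View pics/side10.png

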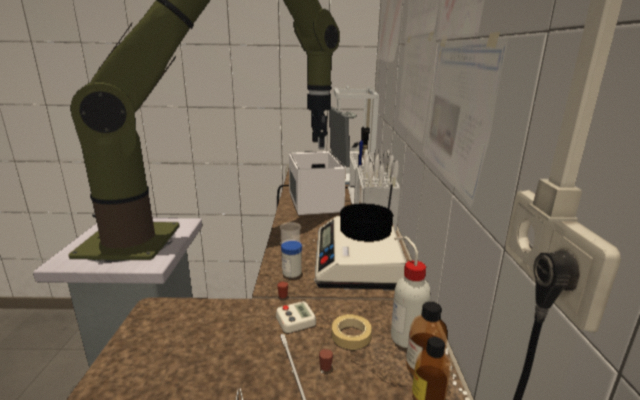

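The grip lies at (319.5, 187–255), midway between the fingers at 226 and 414. I'll check fore-aft by projection.

Run:
```python
from h import *
c=np.load("pics/wrist10.npy",allow_pickle=True).item()
a=.2
for dx in(-.003,0,.003):
    pts=[[.5025+np.cos(a)*(dx+s*.022),.2882+np.sin(a)*(dx+s*.022),.139] for s in(-1,0,1)]
    print(dx,proj(pts,c).round(1).tolist())
```

```text
-0.003 [[320.5, 184.6], [320.4, 218.7], [320.3, 250.8]]
0 [[320.5, 189.4], [320.4, 223.1], [320.2, 255.1]]
0.003 [[320.5, 194.1], [320.4, 227.6], [320.2, 259.3]]
```

Emit:
{"method": "arm_command", "body": {
  "steps": [
    {"dx": 0, "dy": 0.01, "dz": 0, "rx": 0, "ry": 0, "rz": 0},
    {"dx": 0, "dy": 0.022, "dz": 0, "rx": 0, "ry": 0, "rz": 0},
    {"dx": 0, "dy": 0.035, "dz": 0, "rx": 0, "ry": 0, "rz": 0},
    {"dx": 0, "dy": 0.048, "dz": 0, "rx": 0, "ry": 0, "rz": 0},
    {"dx": 0, "dy": 0.06, "dz": 0, "rx": 0, "ry": 0, "rz": 0},
    {"dx": 0, "dy": 0.07, "dz": 0, "rx": 0, "ry": 0, "rz": 0},
    {"dx": 0, "dy": 0.074, "dz": 0, "rx": 0, "ry": 0, "rz": 0},
    {"dx": 0, "dy": 0.074, "dz": 0, "rx": 0, "ry": 0, "rz": 0}
  ]
}}

```text
time_s: 9.52
position: [0.5034, 0.289, 0.1298]
ee_rot: [-1.565, -0.159, 0.159]
wrist_force: [0.4, 0.0, -0.3]
opening: 1.002
```

Aligned within 1 mm. Now I'll close on the grip.

Emit:
{"method": "arm_command", "body": {
  "steps": [
    {"dx": 0, "dy": 0.001, "dz": 0, "rx": 0, "ry": 0, "rz": 0},
    {"dx": 0, "dy": 0.001, "dz": 0, "rx": 0, "ry": 0, "rz": 0},
    {"dx": 0, "dy": 0.001, "dz": 0, "rx": 0, "ry": 0, "rz": 0},
    {"dx": 0, "dy": 0.001, "dz": 0, "rx": 0, "ry": 0, "rz": 0},
    {"dx": 0, "dy": 0.001, "dz": 0, "rx": 0, "ry": 0, "rz": 0},
    {"dx": 0, "dy": 0.001, "dz": 0, "rx": 0, "ry": 0, "rz": 0},
    {"dx": 0, "dy": 0.001, "dz": 0, "rx": 0, "ry": 0, "rz": 0},
    {"dx": 0, "dy": 0.001, "dz": 0, "rx": 0, "ry": 0, "rz": 0}
  ],
  "grip": 1,
  "newtons": 60
}}

```text
time_s: 10.18
position: [0.5036, 0.2886, 0.1293]
ee_rot: [-1.566, -0.159, 0.159]
wrist_force: [0.2, -1.8, 1.3]
opening: 0.15
```

Emit:
{"method": "arm_command", "body": {
  "steps": [
    {"dx": 0, "dy": 0, "dz": 0, "rx": 0, "ry": 0, "rz": 0},
    {"dx": 0, "dy": 0, "dz": 0, "rx": 0, "ry": 0, "rz": 0},
    {"dx": 0, "dy": 0, "dz": 0, "rx": 0, "ry": 0, "rz": 0},
    {"dx": 0, "dy": -0.001, "dz": 0, "rx": 0, "ry": 0, "rz": 0},
    {"dx": 0, "dy": -0.003, "dz": 0, "rx": 0, "ry": 0, "rz": 0},
    {"dx": 0, "dy": -0.006, "dz": 0, "rx": 0, "ry": 0, "rz": 0},
    {"dx": 0, "dy": -0.01, "dz": 0, "rx": 0, "ry": 0, "rz": 0},
    {"dx": 0, "dy": -0.015, "dz": 0, "rx": 0, "ry": 0, "rz": 0}
  ]
}}

```text
time_s: 10.85
position: [0.5032, 0.2891, 0.1442]
ee_rot: [-1.565, -0.159, 0.16]
wrist_force: [-0.0, 0.0, -4.7]
opening: 0.153
```

```bash
python3 look.py 11 wrist scene
```

```text
t 10.85 p [0.5032 0.2891 0.1442] open 0.153 F [-0.   0.  -4.7] T [-0.02 -0.04  0.06]
[[ 0.98  -0.001 -0.201]
 [ 0.201 -0.     0.98 ]
 [-0.001 -1.     0.   ]]
q [-0.44  0.78 -0.27  1.79  0.33  0.62  0.86]
```

View pics/wrist11.png

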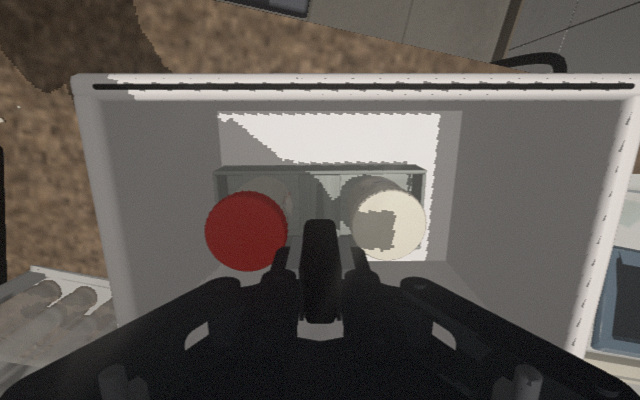

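Held: the opening is 13 mm and the load 4.7 N, with the carrier level and both jars in it. I'll lift smoothly.

Emit:
{"method": "arm_command", "body": {
  "steps": [
    {"dx": 0, "dy": -0.006, "dz": 0, "rx": 0, "ry": 0, "rz": 0},
    {"dx": 0, "dy": -0.014, "dz": 0, "rx": 0, "ry": 0, "rz": 0},
    {"dx": 0, "dy": -0.023, "dz": 0, "rx": 0, "ry": 0, "rz": 0},
    {"dx": 0, "dy": -0.033, "dz": 0, "rx": 0, "ry": 0, "rz": 0},
    {"dx": 0, "dy": -0.043, "dz": 0, "rx": 0, "ry": 0, "rz": 0},
    {"dx": 0, "dy": -0.053, "dz": 0, "rx": 0, "ry": 0, "rz": 0},
    {"dx": 0, "dy": -0.063, "dz": 0, "rx": 0, "ry": 0, "rz": 0},
    {"dx": 0, "dy": -0.073, "dz": 0, "rx": 0, "ry": 0, "rz": 0}
  ],
  "newtons": 80
}}

```text
time_s: 11.62
position: [0.5036, 0.2891, 0.2185]
ee_rot: [-1.565, -0.159, 0.159]
wrist_force: [-0.4, -0.5, -4.5]
opening: 0.147
```

Emit:
{"method": "arm_command", "body": {
  "steps": [
    {"dx": 0, "dy": -0.01, "dz": 0, "rx": 0, "ry": 0, "rz": 0},
    {"dx": 0, "dy": -0.02, "dz": 0, "rx": 0, "ry": 0, "rz": 0},
    {"dx": 0, "dy": -0.03, "dz": 0, "rx": 0, "ry": 0, "rz": 0},
    {"dx": 0, "dy": -0.04, "dz": 0, "rx": 0, "ry": 0, "rz": 0},
    {"dx": 0, "dy": -0.05, "dz": 0, "rx": 0, "ry": 0, "rz": 0},
    {"dx": 0, "dy": -0.06, "dz": 0, "rx": 0, "ry": 0, "rz": 0},
    {"dx": 0, "dy": -0.07, "dz": 0, "rx": 0, "ry": 0, "rz": 0},
    {"dx": 0, "dy": -0.08, "dz": 0, "rx": 0, "ry": 0, "rz": 0}
  ]
}}

```text
time_s: 12.28
position: [0.5035, 0.289, 0.2982]
ee_rot: [-1.565, -0.159, 0.159]
wrist_force: [0.2, 0.0, -5.3]
opening: 0.152
```

Emit:
{"method": "arm_command", "body": {
  "steps": [
    {"dx": 0, "dy": -0.007, "dz": 0, "rx": 0, "ry": 0, "rz": 0},
    {"dx": 0, "dy": -0.012, "dz": 0, "rx": 0, "ry": 0, "rz": 0},
    {"dx": 0, "dy": -0.015, "dz": 0, "rx": 0, "ry": 0, "rz": 0},
    {"dx": 0, "dy": -0.016, "dz": 0, "rx": 0, "ry": 0, "rz": 0},
    {"dx": 0, "dy": -0.016, "dz": 0, "rx": 0, "ry": 0, "rz": 0},
    {"dx": 0, "dy": -0.016, "dz": 0, "rx": 0, "ry": 0, "rz": 0},
    {"dx": 0, "dy": -0.016, "dz": 0, "rx": 0, "ry": 0, "rz": 0},
    {"dx": 0, "dy": -0.016, "dz": 0, "rx": 0, "ry": 0, "rz": 0}
  ]
}}

```text
time_s: 12.95
position: [0.5034, 0.2889, 0.3128]
ee_rot: [-1.565, -0.158, 0.16]
wrist_force: [-0.2, 0.3, -4.1]
opening: 0.149
```

```bash
python3 look.py 12 side scene
python3 - <<'E'
import cv2
a=cv2.imread("pics/scene12.png")[60:240,215:365]; cv2.imwrite("pics/sz12.png",cv2.resize(a,None,fx=3.3,fy=3.3,interpolation=cv2.INTER_CUBIC))
a=cv2.imread("pics/side12.png")[70:230,250:400]; cv2.imwrite("pics/dz12.png",cv2.resize(a,None,fx=3.7,fy=3.7,interpolation=cv2.INTER_CUBIC))
E
```

```text
t 12.95 p [0.5034 0.2889 0.3128] open 0.149 F [-0.2  0.3 -4.1] T [-0.06  0.01 -0.03]
[[ 0.98  -0.001 -0.201]
 [ 0.201 -0.     0.98 ]
 [-0.001 -1.    -0.   ]]
q [-0.39  0.57 -0.35  1.61  0.22  1.    0.96]
```

View pics/sz12.png

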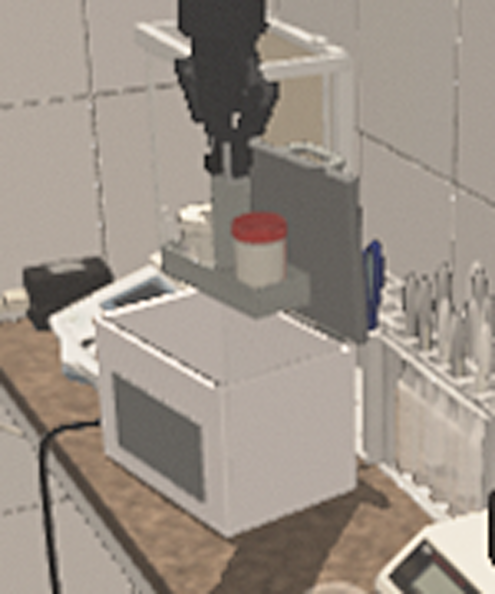

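View pics/dz12.png

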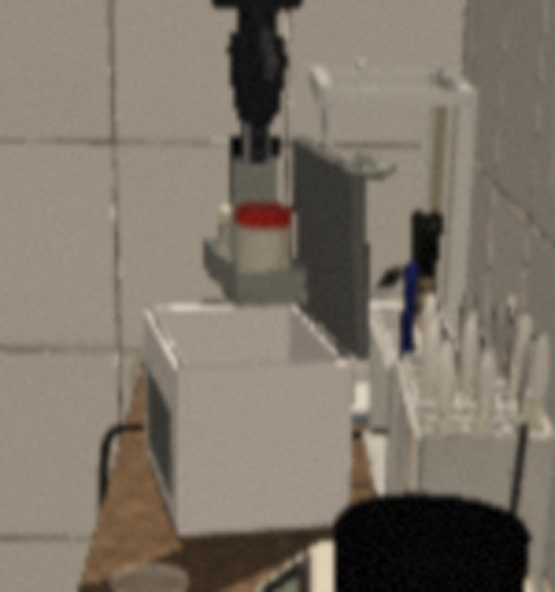

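The carrier hangs level above the rim with both jars upright, and the lid is still up. I'll hold still for over 2 s.

Emit:
{"method": "arm_command", "body": {
  "steps": [
    {"dx": 0, "dy": 0, "dz": 0, "rx": 0, "ry": 0, "rz": 0},
    {"dx": 0, "dy": 0, "dz": 0, "rx": 0, "ry": 0, "rz": 0},
    {"dx": 0, "dy": 0, "dz": 0, "rx": 0, "ry": 0, "rz": 0},
    {"dx": 0, "dy": 0, "dz": 0, "rx": 0, "ry": 0, "rz": 0},
    {"dx": 0, "dy": 0, "dz": 0, "rx": 0, "ry": 0, "rz": 0},
    {"dx": 0, "dy": 0, "dz": 0, "rx": 0, "ry": 0, "rz": 0},
    {"dx": 0, "dy": 0, "dz": 0, "rx": 0, "ry": 0, "rz": 0},
    {"dx": 0, "dy": 0, "dz": 0, "rx": 0, "ry": 0, "rz": 0}
  ]
}}

```text
time_s: 13.72
position: [0.5036, 0.2891, 0.3133]
ee_rot: [-1.565, -0.159, 0.159]
wrist_force: [0.2, 0.5, -3.7]
opening: 0.147
```

Emit:
{"method": "arm_command", "body": {
  "steps": [
    {"dx": 0, "dy": 0, "dz": 0, "rx": 0, "ry": 0, "rz": 0},
    {"dx": 0, "dy": 0, "dz": 0, "rx": 0, "ry": 0, "rz": 0},
    {"dx": 0, "dy": 0, "dz": 0, "rx": 0, "ry": 0, "rz": 0},
    {"dx": 0, "dy": 0, "dz": 0, "rx": 0, "ry": 0, "rz": 0},
    {"dx": 0, "dy": 0, "dz": 0, "rx": 0, "ry": 0, "rz": 0},
    {"dx": 0, "dy": 0, "dz": 0, "rx": 0, "ry": 0, "rz": 0},
    {"dx": 0, "dy": 0, "dz": 0, "rx": 0, "ry": 0, "rz": 0},
    {"dx": 0, "dy": 0, "dz": 0, "rx": 0, "ry": 0, "rz": 0}
  ]
}}

```text
time_s: 14.38
position: [0.5036, 0.289, 0.3132]
ee_rot: [-1.565, -0.159, 0.159]
wrist_force: [0.2, 0.3, -5.0]
opening: 0.147
```

Emit:
{"method": "arm_command", "body": {
  "steps": [
    {"dx": 0, "dy": 0, "dz": 0, "rx": 0, "ry": 0, "rz": 0},
    {"dx": 0, "dy": 0, "dz": 0, "rx": 0, "ry": 0, "rz": 0},
    {"dx": 0, "dy": 0, "dz": 0, "rx": 0, "ry": 0, "rz": 0},
    {"dx": 0, "dy": 0, "dz": 0, "rx": 0, "ry": 0, "rz": 0},
    {"dx": 0, "dy": 0, "dz": 0, "rx": 0, "ry": 0, "rz": 0},
    {"dx": 0, "dy": 0, "dz": 0, "rx": 0, "ry": 0, "rz": 0},
    {"dx": 0, "dy": 0, "dz": 0, "rx": 0, "ry": 0, "rz": 0},
    {"dx": 0, "dy": 0, "dz": 0, "rx": 0, "ry": 0, "rz": 0}
  ]
}}

```text
time_s: 15.05
position: [0.5036, 0.2891, 0.3132]
ee_rot: [-1.565, -0.159, 0.159]
wrist_force: [0.3, 0.0, -4.3]
opening: 0.143
```

Emit:
{"method": "arm_command", "body": {
  "steps": [
    {"dx": 0, "dy": 0, "dz": 0, "rx": 0, "ry": 0, "rz": 0},
    {"dx": 0, "dy": 0, "dz": 0, "rx": 0, "ry": 0, "rz": 0},
    {"dx": 0, "dy": 0, "dz": 0, "rx": 0, "ry": 0, "rz": 0},
    {"dx": 0, "dy": 0, "dz": 0, "rx": 0, "ry": 0, "rz": 0},
    {"dx": 0, "dy": 0, "dz": 0, "rx": 0, "ry": 0, "rz": 0},
    {"dx": 0, "dy": 0, "dz": 0, "rx": 0, "ry": 0, "rz": 0},
    {"dx": 0, "dy": 0, "dz": 0, "rx": 0, "ry": 0, "rz": 0},
    {"dx": 0, "dy": 0, "dz": 0, "rx": 0, "ry": 0, "rz": 0}
  ]
}}

```text
time_s: 15.72
position: [0.5035, 0.2891, 0.3132]
ee_rot: [-1.565, -0.159, 0.159]
wrist_force: [-0.6, -0.7, -4.1]
opening: 0.145
```

Emit:
{"method": "arm_command", "body": {
  "steps": [
    {"dx": 0, "dy": 0, "dz": 0, "rx": 0, "ry": 0, "rz": 0},
    {"dx": 0, "dy": 0, "dz": 0, "rx": 0, "ry": 0, "rz": 0},
    {"dx": 0, "dy": 0, "dz": 0, "rx": 0, "ry": 0, "rz": 0},
    {"dx": 0, "dy": 0, "dz": 0, "rx": 0, "ry": 0, "rz": 0},
    {"dx": 0, "dy": 0, "dz": 0, "rx": 0, "ry": 0, "rz": 0},
    {"dx": 0, "dy": 0, "dz": 0, "rx": 0, "ry": 0, "rz": 0},
    {"dx": 0, "dy": 0, "dz": 0, "rx": 0, "ry": 0, "rz": 0},
    {"dx": 0, "dy": 0, "dz": 0, "rx": 0, "ry": 0, "rz": 0}
  ]
}}

```text
time_s: 16.38
position: [0.5036, 0.2891, 0.3132]
ee_rot: [-1.565, -0.159, 0.159]
wrist_force: [-0.2, -0.0, -4.5]
opening: 0.146
```

```bash
python3 look.py 13 side scene
python3 - <<'E'
import cv2,numpy as np
for n in("side","scene"):
    a,b,c=[cv2.imread(f"pics/{n}{k}.png").astype(int) for k in("12","13","0")]
    print(n,"changed px",(abs(a-b).max(2)>40).sum(), "worktop things vs start",(abs(b-c).max(2)>60)[235:].sum())
a=cv2.imread("pics/side13.png")[70:230,250:400]; cv2.imwrite("pics/dz13.png",cv2.resize(a,None,fx=3.7,fy=3.7,interpolation=cv2.INTER_CUBIC))
E
```

```text
t 16.3833 p [0.5036 0.2891 0.3132] open 0.146 F [-0.2 -0.  -4.5] T [-0.02 -0.    0.03]
[[ 0.98  -0.    -0.201]
 [ 0.201  0.     0.98 ]
 [ 0.    -1.     0.   ]]
q [-0.39  0.57 -0.35  1.61  0.22  1.    0.96]
side changed px 4 worktop things vs start 395
scene changed px 40 worktop things vs start 1203
```

View pics/dz13.png

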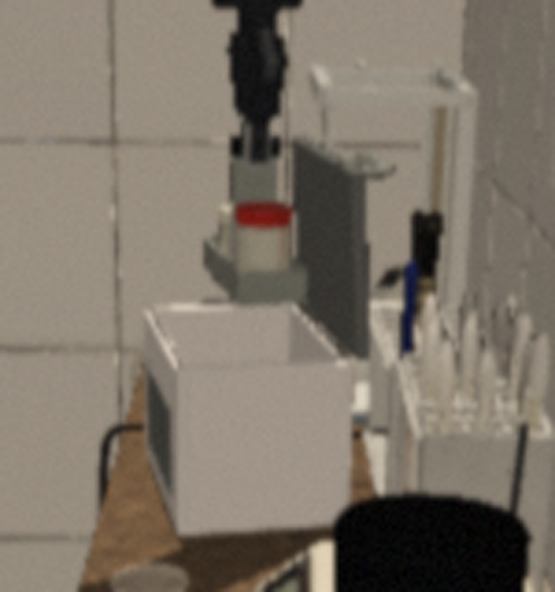

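The carrier is steady: the picture is unchanged over 3.4 s. I'll hand in.

Run:
```python
from cell import env
print(env.job_done())
```

```text
the job is handed in; nothing more can be done
None
```

The job is handed in with the arm still holding the carrier over the box. The run took about 16.4 s of the 56 s allowed.

- **Lid:** I pinched the handle bar and swung the lid in an arc to about 1.47 rad. That angle comes from the handle's path; it was not measured directly. The lid stayed up after I let go and is still up in the last pictures.
- **Carrier:** I took it by the black grip at 80 N, lifted it straight up, and held it still for about 3.4 s before handing in. Its underside is at about 0.195 m, roughly 45 mm above the rim, worked out from the tool height.
- **Last checks:**
  - The tool did not move during the hold, and the load stayed at about 4.5 N.
  - The finger opening stayed constant at about 12.5 mm.
  - The pictures show the carrier level, clear of box and lid. The red-capped jar stands upright in it; the pale jar is partly hidden behind it.
- **Other things on the worktop:** I did not measure these one by one. A picture comparison with the start shows some changed pixels in the lower part of the view. I put these down to the arm and its shadow but did not check further. The arm never went near those objects.
- **What went wrong on the way:** the first move command was refused because keys were missing. The first close on the handle was about 13 mm off centre, so I opened the jaws partly, re-centred, and closed again.

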